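Slide the anvil board out to the mark and hold it

TASK

Swing the red handle of the toggle clamp back over centre so that the clamp stands open, then slide the plywood board with the steel anvil block out of its stand until its front end is level with the red pointer of the marker post. The heavy end will then tip the board, so keep hold of it, flat on the stand and still, and finish while holding it; do not clamp it again, and leave the other things alone.

Things in the scene. Friction and masses are not known exactly. Their poses are not given: they have to be found in the camera images.
- stand: fixed beech stand, 110 mm wide (x), 340 long (y), flat top 45 above the table. Origin: on the table under the middle of its outer end, body at y = -340 to 0. +y is the way the board slides out; +x is the clamp's side, away from the robot; z up. Side rails (inner faces x = -38.5 and 38.5, tops 53 high) guide the board with 3.5 mm play a side. A ledge at the outer end, to x = 110, carries the clamp.
- toggle_clamp (a joint): angle (rad) of the one-piece clamp lever about its pivot, an axis along the stand's y: about 0 shut, its rubber foot pressing the board with about 9 N; 1.35 fully open. Opening swings the red handle toward the stand's +x and lifts the foot. A spring holds it shut below its centre at about 0.6 and throws it open beyond; about 9 N on the handle, 55 mm above the pivot, starts it.
- clamp_pivot (a point): the clamp's pivot, fixed on the stand at x = 72, y = -37.5, z = 85 mm in the stand's frame. Shut, the foot arm reaches 62 mm from here toward -x, over the board, its top 90 mm above the table; open, the arm stands up, beside the board, to about 145 mm.
- clamp_handle (a point): point on the axis of the red round handle (18 mm diameter) 70 mm from the pivot; the handle ends 101 mm from the pivot. Shut, it stands up, leaning 0.26 rad toward the stand's -x; open, it leans 1.09 rad toward +x.
- board: loose plywood board 70x340x14 mm, 0.55 kg nominal, lying on the stand between the rails, front end along its +y. Origin: middle of its underside. A steel anvil block 50x30x30 on its front end (y = 140 to 170) puts its centre of mass 63 mm ahead of the origin: it tips when the front end is more than about 107 mm beyond the stand's end.
- board_front (a point): middle of the board's front end face, 170 mm ahead of the origin, half way up its thickness.
- board_grip (a point): middle of the dark wooden grip block fixed upright on the board 140 mm behind the origin: 22 mm wide across the board (x), 40 mm along it (y), rising 42 mm above the board's top; this point is 23 mm above the board's top.
- marker: fixed marker post: dark round foot 46 mm across, steel post 84 mm tall, standing 79 mm to the clamp's side of the stand's middle line, beyond its outer end; axes as the stand's. Origin under the post.
- mark (a point): tip of the marker's thin red pointer, 66 mm above the table, 12 mm from the path of the board's side. The board's front end is to be level with it along the stand's y axis, which is 145 to 195 mm beyond the stand's end; the board passes beside it and nothing stops it there.
- mug: white mug, 78 across, 97 tall mm; loose bystander, not to be disturbed. Origin at its underside.
- sanding_block: red-brown sanding block 57x100x31 mm; loose bystander, not to be disturbed. Origin at its underside.
- eyelet_tin: round grey tin, 67 across, 28 tall mm; loose bystander, not to be disturbed. Origin at its underside.
- red_spool: spool of red thread, 32 across, 45 tall mm; loose bystander, not to be disturbed. Origin at its underside.
There are look-alikes about, which are no part of the job. Of the things like the marker, leave any that is blue or white; of the rest the smaller one is meant.

How it is judged:
On the way, in this order (a step that is already met when the one before it is completed fails the run):
1. the toggle clamp is swung over centre and stands open (value of joint toggle_clamp above 1.1 rad), for 0.2 s.
2. the board's front end is level with the mark and the board is held flat on the stand (y of board_front in the frame of mark between -0.007 and 0.007 m and x of board_front in the frame of stand between -0.01 and 0.01 m and z of board_front in the frame of stand between 0.046 and 0.058 m and angle between board's own z axis and vertical below 0.04 rad and angle between the y axis of board and the y axis of stand, either way round below 0.05 rad and contact force between the fingers and board above 1 N and contact force between board and stand above 0.3 N and value of joint toggle_clamp above 1.1 rad), for 0.2 s.
At the end, for the whole second after the job is handed in: Clamp open (over 1.1 rad); board's front end within 7 mm of the pointer along the stand and 10 mm of its middle line, 46 to 58 mm high at its middle; board flat on the stand (tilt under 0.04 rad), along it within 0.05 rad, at rest (under 20 mm/s), fingers on it with over 1 N (all of step 2 and linear speed of board below 0.02 m/s); the arm keeps its last pose, push and grip.
It fails at once if the board was pulled more than 30 mm while the clamp was still shut (value of joint toggle_clamp below 0.6 rad and distance of board from where it was at the start of the episode above 0.03 m).
It fails at once if the board tipped by more than 0.2 rad (angle between board's own z axis and vertical above 0.2 rad).
It fails at once if a bystander was shifted more than 30 mm (distance of any of mug, sanding_block, eyelet_tin, red_spool from where it was at the start of the episode above 0.03 m).
It also fails if it takes over 48 s, if anything falls off the work surface, if the arm or the gripper's body presses on something with over 40 N, if the wrist force passes 120 N, or if a joint passes its speed limit or range.

ROBOT

A 7-joint arm with a two-finger parallel gripper is mounted at the origin on a cart in front of the work surface, level with it; the furniture and walls round the work are solid. World frame = base frame: x ahead of the robot, y to its left, z up, the work surface at z = 0. Lengths are in m, angles in rad, forces in N, time in s.
With the tool pointing down it reaches from about 0.425 to 0.925 m from the base axis. Payload 6.8 kg.
Tool frame: the origin (TCP) lies at the very end of the fingers, on their centre line; the grasp point (between the pads) lies 19 mm behind it; z points along the fingers, y is the line along which they close (so a half turn about z gives the same grasp; the last joint's range is limited). The gripper opens to 85 mm and grips with 20 to 120 N. Pads are 22 mm wide; open, the fingers measure 114 mm over their backs; the gripper's body (76 mm by 85 mm) begins 54 mm behind the grasp point. The pads swing forward as they close: fully open they stand 13 mm farther back than shut.
Start: joints at [-1.22, 0.477, 0.022, 1.555, -0.011, 1.109, -0.083], TCP at [0.299, 0.605, 0.231] pointing down, gripper open.
Joint ranges: [-2.96, 2.96], [-0.34, 2.1], [-1.41, 1.46], [0.24, 2.44], [-1.37, 4.51], [0.17, 1.92], [-2.96, 2.96]. Speed limits (rad/s): [2.39, 2.39, 3.14, 3.14, 3.14, 3.14, 3.14].

INTERFACE

Orientations are given as a unit quaternion [w, x, y, z].
In Python, from station import readout, viewer, bot gives the robot as it stands. The module is installed in compiled form; this text tells all that it offers.
- The arm moves only by the shell command python3 -m handwheel 'ROWS' [FORCE]. ROWS is JSON, a list of rows, each a list of 3 entries, a list of its own where there are three numbers: the shift along the tool's x, y, z in mm, then the turn, a rotation vector about the tool's x, y, z in degrees, then the gripper command: -1 is fully open, 1 is shut, values between are in proportion. In form: [[[x, y, z], [ax, ay, az], grip], ...]. A call has 1 to 20 rows; each row is the pose to reach, as a shift and turn from the pose commanded when the call began, along the tool's axes at that moment; what a row does not reach only later rows make up. A row lasts 1/12 s, in which the tool goes at most 41.7 mm and 7.16 degrees, less where a joint would pass 70% of its speed; a pose out of reach is approached as far as the arm can. A call with a gripper value outside its range is refused whole. The fingers move at their own pace and stop on an object; FORCE is the grip in N (left out, the last holds). Time passes only in rows, so rows that repeat a pose let the fingers close. It gives the time, the measured TCP pose, the force and the opening at its end, in the units of the state.
- readout.get_obs(): the state, without advancing time (a new reading comes with each control period).
- viewer.read_camera(name): name is "side" or "top"; returns a dict with "frame" (384x512x3 uint8, red, green, blue), "fx", "fy", "cx", "cy" (pixels), "rvec" (rotation vector, rad) and "tvec" (3), from world to camera coordinates, as OpenCV has them. Camera axes: x right, y down, z forward; pixel columns grow to the right and rows downward; lengths in m; the calibration is good to about 2 mm. A picture is of the moment at which its call begins. There is no depth.
- bot.hand_in(): hands the job in, once; it reports no verdict.
Trained networks look in a picture, given as the dict that the camera call returned (one of the last four; its "shot" number tells which), for a name from the list of things; names that differ only in an ending like _2 or _b are one class to them, and where a whole thing is asked for, a point or a joint stands for the part that bears it (a point fixed in the world has none). Each returns a list of dicts, best first, with "score" (0 to 1); they miss things now and then, are a little off and sometimes report something else, mostly with a low value. They report only what shows in the picture. A call takes as long as a camera call. They do not tell look-alikes from the thing itself.
- viewer.search_frame(picture, target): "rect" ([centre column, centre row, width, height] in pixels, round what is visible of it).
- viewer.outline_of(picture, target): "mask" (384x512 bool, what is visible of it) and "rect" ([centre column, centre row, width, height] in pixels, round what is visible of it).
The state is a dict: "t": time; "q": joint angles; "joint_vel": joint speeds; "joint_torque": joint torques, N m; "eef_pos": TCP position; "tool_rot": TCP orientation; "contact_force": force on the tool from outside, world axes, zero at the start; "torque": the same for the moment, N m; "gripper_width": opening from 0.0 (shut) to 1.0 (fully open).
Only numpy, scipy, OpenCV 4.12 (cv2) and the standard library are available. Lean on these libraries where they do the work, as an engineer would, in place of code of your own. Each camera call takes 0.05 s, during which the arm holds its last target. There are 200 camera calls.

## Working session

There is one attempt and no reset: what is moved stays moved. The work goes in short steps, Python scripts to look and compute and a shell command to move; the robot and the scene stay as the last step left them, time stands still between calls to the robot, and variables do not carry over. Pictures are saved under pics/ and viewed, on a budget of 10 in all, crops included, one or two more only if the job needs it, and the job is handed in when it is done.

```bash
mkdir -p pics; cat > h.py <<'E'
import numpy as np, cv2
from station import readout, viewer, bot
def cam(n):
    p=viewer.read_camera(n); R=cv2.Rodrigues(np.array(p['rvec'],float))[0]; t=np.array(p['tvec'],float).ravel()
    return p,R,t
def ray(p,R,t,uv,z):
    d=R.T@np.array([(uv[0]-p['cx'])/p['fx'],(uv[1]-p['cy'])/p['fy'],1.]); o=-R.T@t
    return o+d*(z-o[2])/d[2]
def proj(p,R,t,X):
    c=R@np.array(X)+t; return np.array([p['fx']*c[0]/c[2]+p['cx'],p['fy']*c[1]/c[2]+p['cy']])
E
python3 - <<'E'
from h import *
print(readout.get_obs())
ims=[]
for n in ('top','side'):
    p,R,t=cam(n); print(n,'cam pos',-R.T@t,p['fx'])
    cv2.imwrite(f'pics/{n}0.png',cv2.resize(p['frame'][:,:,::-1],(800,600),interpolation=cv2.INTER_CUBIC))
    for k in ('stand','board','marker','toggle_clamp','clamp_handle','board_grip','mug','sanding_block','eyelet_tin','red_spool'):
        r=viewer.search_frame(p,k)
        print(k,[(np.round(a['rect']).astype(int).tolist(),round(a['score'],2)) for a in r[:4]])
E
```

```text
{'t': 0.0, 'q': array([-1.22010951,  0.47779291,  0.02233476,  1.55645568, -0.01150463,
        1.10929519, -0.08306384]), 'joint_vel': array([-5.78829059e-04, -1.57962606e-04,  1.30367930e-05, -1.79754701e-03,
        6.88712459e-04, -8.07738644e-04, -7.50915585e-04]), 'joint_torque': array([ 8.91400396e-04, -5.96455944e+01,  1.60799704e+00, -2.81196356e+01,
        1.23027698e-02,  9.35557997e-03, -7.02034527e-05]), 'eef_pos': array([0.29867766, 0.60466171, 0.23032866]), 'tool_rot': array([-1.43935589e-04,  2.27357521e-01,  9.73810930e-01, -9.00101029e-04]), 'contact_force': array([ 0.54650109,  0.04444152, -0.56964112]), 'torque': array([ 0.01357006, -0.01115573,  0.01284802]), 'gripper_width': 1.0011957085208674}
top cam pos [0.52005984 0.15779503 1.51992634] 409.4067559566914
stand [([329, 212, 96, 49], 0.95)]
board [([320, 218, 96, 33], 0.96)]
marker [([220, 242, 20, 21], 0.77), ([212, 203, 17, 21], 0.75), ([240, 206, 15, 14], 0.56), ([226, 174, 13, 15], 0.5)]
toggle_clamp [([294, 208, 10, 16], 0.51)]
clamp_handle []
board_grip [([320, 216, 99, 35], 0.78)]
mug [([160, 237, 31, 23], 0.77)]
sanding_block [([176, 189, 29, 17], 0.65)]
eyelet_tin [([351, 156, 19, 18], 0.82)]
red_spool [([214, 158, 7, 7], 0.41)]
side cam pos [ 0.41991068 -0.95321458  0.9267192 ] 477.62258848104386
stand [([251, 274, 83, 146], 0.62)]
board [([245, 269, 60, 106], 0.61)]
marker [([196, 192, 24, 33], 0.9), ([239, 178, 25, 36], 0.7), ([271, 187, 18, 26], 0.69), ([238, 204, 18, 25], 0.53)]
toggle_clamp [([247, 221, 25, 37], 0.88)]
clamp_handle [([246, 222, 26, 37], 0.83)]
board_grip [([247, 268, 64, 104], 0.74)]
mug [([198, 152, 21, 31], 0.98)]
sanding_block [([248, 165, 23, 23], 0.65)]
eyelet_tin [([343, 299, 27, 28], 0.55), ([246, 268, 64, 100], 0.45), ([201, 155, 22, 34], 0.2)]
red_spool [([291, 182, 8, 18], 0.42)]
```

View pics/top0.png

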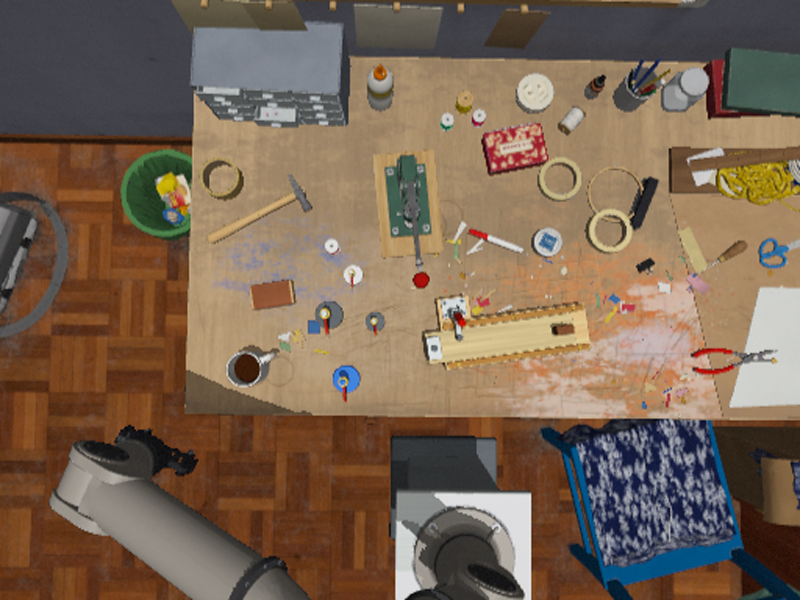

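View pics/side0.png

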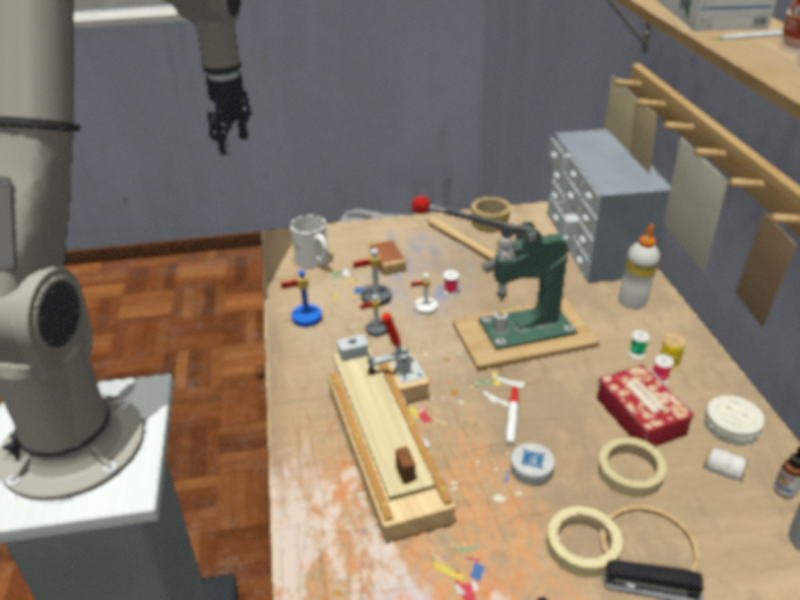

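```bash
python3 - <<'E'
from h import *
p,R,t=cam('top'); c=p['frame'][165:240,205:385,::-1]
a=cv2.resize(c,None,fx=4.4,fy=4.4,interpolation=cv2.INTER_CUBIC); 
cv2.imwrite('pics/topc.png',a)
p,R,t=cam('side'); c=p['frame'][180:350,170:330,::-1]
cv2.imwrite('pics/sidec.png',cv2.resize(c,None,fx=3.5,fy=3.5,interpolation=cv2.INTER_CUBIC))
E
```

```text
(no output)
```

View pics/topc.png

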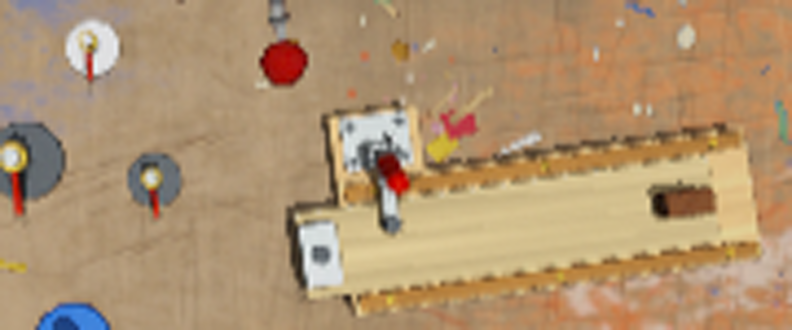

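View pics/sidec.png

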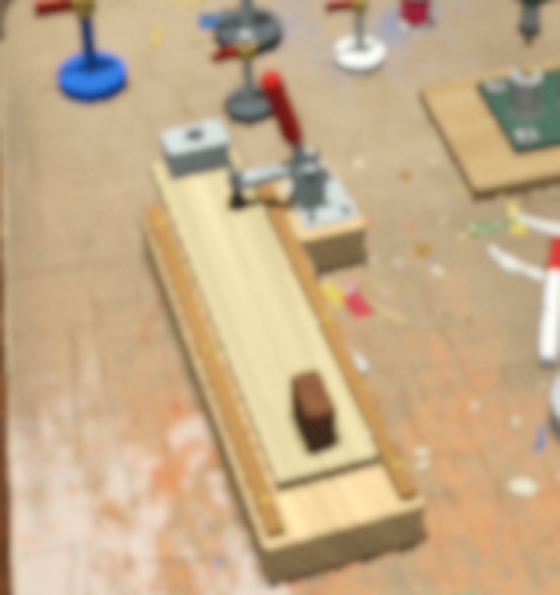

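```bash
cat > fit.py <<'E'
from h import *
from scipy.optimize import least_squares
C={n:cam(n) for n in('top','side')}
T=lambda u,v:(205+u/4.4-.4,165+v/4.4-.4); S=lambda u,v:(170+u/3.5-.4,180+v/3.5-.4)
pts=[('top',T(357,312),(-.055,0,.053)),('top',T(758,253),(-.055,-.34,.045)),('top',T(743,127),(.055,-.34,.045)),('top',T(328,115),(.11,0,.045)),
('side',S(263,545),(-.055,-.34,.045)),('side',S(423,499),(.055,-.34,.045)),('side',S(147,210),(-.055,0,.053))]
M=lambda s,X:np.array([s[0]+np.cos(s[2])*X[0]-np.sin(s[2])*X[1],s[1]+np.sin(s[2])*X[0]+np.cos(s[2])*X[1],X[2]])
f=lambda s:np.concatenate([proj(*C[n],M(s,X))-uv for n,uv,X in pts])
r=least_squares(f,[.5,.2,.1],loss='soft_l1'); s=r.x; print('stand',s,'\nres',np.round(f(s).reshape(-1,2),1).tolist())
def inv(w): d=np.array(w)-[s[0],s[1],0]; c,k=np.cos(s[2]),np.sin(s[2]); return np.array([c*d[0]+k*d[1],-k*d[0]+c*d[1],d[2]])*1000
def tri(a,b):
    A=[];
    g=lambda X:np.concatenate([proj(*C['top'],X)-a,proj(*C['side'],X)-b])
    q=least_squares(g,[.5,.2,.05]); return q.x,np.abs(q.fun).max()
if __name__=='__main__':
    for n,a,b in [('tip',T(156,215),S(216,54)),('grip top',T(690,202),S(312,387)),('handle end',T(399,186),S(270,78))]:
        X,e=tri(np.array(a),np.array(b)); print(n,X,inv(X),round(e,1))
    print('foot',inv(ray(*C['top'],T(154,180),.008)),inv(ray(*C['side'],S(250,104),.008)))
    print('tip@66',inv(ray(*C['top'],T(156,215),.066)),inv(ray(*C['side'],S(216,54),.066)))
    for uv in ((300,224),(308,292)): print('front@89',inv(ray(*C['top'],T(*uv),.089 if 1 else 0)))
    for uv in ((278,487),(380,458)): print('rear@59',inv(ray(*C['side'],S(*uv),.059)))
    for uv in ((652,193),(712,190),(714,212)): print('griptop@101',inv(ray(*C['top'],T(*uv),.101)))
    for n,X in (('pivot',(.072,-.0375,.085)),('h70',(.072-.07*np.sin(.26),-.0375,.085+.07*np.cos(.26))),('end101',(.072-.101*np.sin(.26),-.0375,.085+.101*np.cos(.26)))):
        w=M(s,X); print(n,w,proj(*C['top'],w),proj(*C['side'],w))
    print(T(399,186),S(270,78))
    from scipy.spatial.transform import Rotation as Ro
    q=readout.get_obs()['tool_rot']; print('tool R\n',Ro.from_quat(np.roll(q,-1)).as_matrix().round(3))
E
python3 fit.py
```

```text
stand [0.49730243 0.05718328 0.13718658] 
res [[-1.5, 0.2], [0.6, 1.5], [-0.3, -0.1], [-0.9, -0.7], [0.3, 0.7], [1.0, 1.4], [-1.1, -2.9]]
tip [0.52075055 0.20790495 0.07061408] [ 43.84000478 146.09890026  70.61407725] 0.1
grip top [ 0.53422961 -0.21337624  0.10464701] [  -0.4205858  -273.06756206  104.64701212] 0.3
handle end [0.54390886 0.02359256 0.17901494] [ 41.57478512 -39.64886151 179.01493833] 0.0
foot [ 72.92243033 146.42550765   8.        ] [ 72.58116531 146.79282933   8.        ]
tip@66 [ 43.35126185 146.37302067  66.        ] [ 45.61084369 152.13577298  66.        ]
front@89 [21.83702525 33.18442061 89.        ]
front@89 [-32.27365291  33.7286574   89.        ]
rear@59 [ -35.70484462 -307.94354446   59.        ]
rear@59 [  34.83642759 -305.98200688   59.        ]
griptop@101 [  11.27660173 -245.37682034  101.        ]
griptop@101 [   7.66093184 -292.9164931   101.        ]
griptop@101 [  -9.73299651 -292.06632625  101.        ]
pivot [0.57375435 0.02988209 0.085     ] [290.87290852 198.77284389] [258.26120572 226.76384963]
h70 [0.55592778 0.02742106 0.1526473 ] [293.37578785 203.37485944] [251.33023149 208.48264605]
end101 [0.54803316 0.02633118 0.18260539] [294.56602232 205.56332993] [248.10376236 199.97248036]
(295.2818181818182, 206.87272727272725) (246.74285714285713, 201.88571428571427)
tool R
 [[-0.897  0.443 -0.   ]
 [ 0.443  0.897  0.   ]
 [ 0.     0.    -1.   ]]
```

The marker candidates, by top-view pixel, are blue (220,242), large dark (212,203), small dark (240,206) and white (226,174). The small dark one is meant. It isn't blue or white, it's the smaller of the two dark ones, and its foot sits about 76 mm to the clamp's side, which fits the 79 mm given. Next I turn the tool to the stand's axes, close the fingers and move beside the handle at a safe height.

```bash
python3 -m handwheel '[[[-440,-438,0],[0,0,55.9],1],[[-440,-438,0],[0,0,55.9],1],[[-440,-438,0],[0,0,55.9],1],[[-440,-438,0],[0,0,55.9],1],[[-440,-438,0],[0,0,55.9],1],[[-440,-438,0],[0,0,55.9],1],[[-440,-438,0],[0,0,55.9],1],[[-440,-438,0],[0,0,55.9],1],[[-440,-438,0],[0,0,55.9],1],[[-440,-438,0],[0,0,55.9],1],[[-440,-438,0],[0,0,55.9],1],[[-440,-438,0],[0,0,55.9],1],[[-440,-438,0],[0,0,55.9],1],[[-440,-438,0],[0,0,55.9],1],[[-440,-438,0],[0,0,55.9],1],[[-440,-438,0],[0,0,55.9],1],[[-440,-438,0],[0,0,55.9],1],[[-440,-438,0],[0,0,55.9],1]]'
```

```text
t: 2.8
eef_pos: [0.4993, 0.0181, 0.2313]
tool_rot: [-0.0, 0.657, 0.754, 0.0]
contact_force: [0.6, 0.3, -0.0]
gripper_width: 0.0
```

```bash
python3 -m handwheel '[[[0,0,40],[0,0,0],1],[[0,0,80],[0,0,0],1],[[0,0,86],[0,0,0],1],[[0,0,86],[0,0,0],1]]'; python3 - <<'E'
from h import *
p,R,t=cam('side'); c=p['frame'][150:270,190:320,::-1]; a=cv2.resize(c,None,fx=3.6,fy=3.6,interpolation=cv2.INTER_CUBIC)
p,R,t=cam('top'); c=p['frame'][175:240,255:340,::-1]; b=cv2.resize(c,None,fx=3.8,fy=3.8,interpolation=cv2.INTER_CUBIC)
o=np.zeros((max(a.shape[0],b.shape[0]),a.shape[1]+b.shape[1],3),np.uint8); o[:a.shape[0],:a.shape[1]]=a; o[:b.shape[0],a.shape[1]:]=b
cv2.imwrite('pics/push.png',o)
E
```

```text
t: 3.13
eef_pos: [0.4972, 0.0188, 0.1435]
tool_rot: [-0.002, 0.656, 0.754, -0.002]
contact_force: [0.4, -0.4, -0.2]
gripper_width: -0.001
```

View pics/push.png

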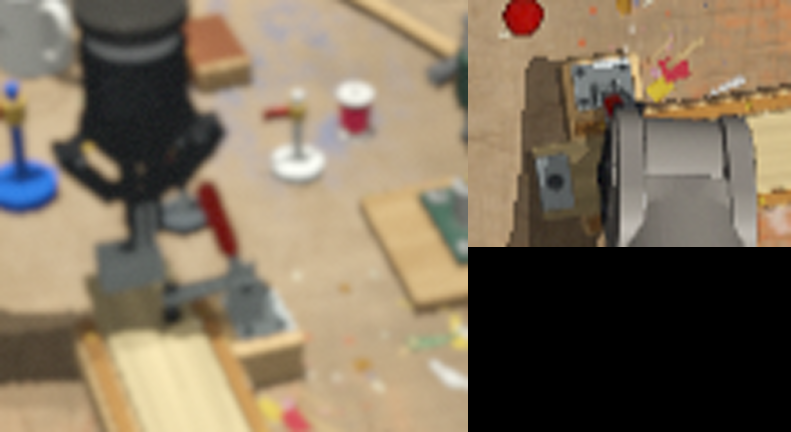

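The side crop shows the closed fingers just left of the red handle, with nothing in between. I push along the stand's +x.

```bash
python3 -m handwheel '[[[0,15,0],[0,0,0],1],[[0,25,0],[0,0,0],1],[[0,33,0],[0,0,0],1],[[0,40,0],[0,0,0],1],[[0,47,0],[0,0,0],1],[[0,54,0],[0,0,0],1],[[0,61,0],[0,0,0],1],[[0,68,0],[0,0,0],1],[[0,75,0],[0,0,0],1],[[0,82,0],[0,0,0],1],[[0,88,0],[0,0,0],1],[[0,92,0],[0,0,0],1],[[0,92,0],[0,0,0],1]]'; python3 - <<'E'
from h import *
p,R,t=cam('side'); c=p['frame'][150:270,190:320,::-1]; a=cv2.resize(c,None,fx=3.6,fy=3.6,interpolation=cv2.INTER_CUBIC)
cv2.imwrite('pics/push2.png',a)
E
```

```text
t: 4.32
eef_pos: [0.5918, 0.0303, 0.1453]
tool_rot: [0.0, 0.657, 0.754, 0.0]
contact_force: [0.7, -0.4, 0.1]
gripper_width: -0.001
```

View pics/push2.png

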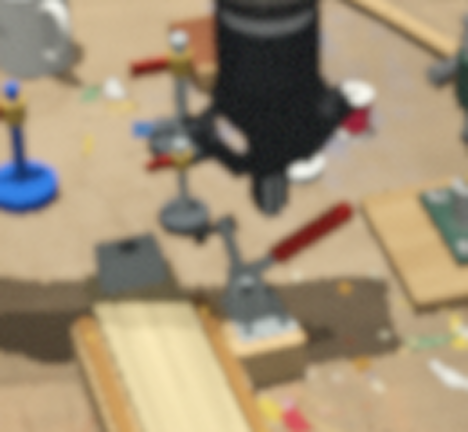

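The clamp stands open: the red handle lies over to the right at crop (310,235) and the arm stands up. I lift, move above the grip block, open the gripper and check again.

```bash
python3 -m handwheel '[[[0,0,-40],[0,0,0],1],[[0,0,-80],[0,0,0],1],[[0,0,-80],[0,0,0],0],[[-40,-16,-80],[0,0,0],-1],[[-79,-31,-80],[0,0,0],-1],[[-118,-46,-80],[0,0,0],-1],[[-157,-61,-80],[0,0,0],-1],[[-196,-76,-80],[0,0,0],-1],[[-234,-90,-80],[0,0,0],-1],[[-234,-90,-80],[0,0,0],-1],[[-234,-90,-50],[0,0,0],-1],[[-234,-90,-30],[0,0,0],-1],[[-234,-90,-30],[0,0,0],-1],[[-234,-90,-30],[0,0,0],-1]]'; python3 - <<'E'
from h import *
print(readout.get_obs()['eef_pos'],readout.get_obs()['gripper_width'])
p,R,t=cam('side'); c=p['frame'][180:350,190:340,::-1]; a=cv2.resize(c,None,fx=3.5,fy=3.5,interpolation=cv2.INTER_CUBIC)
# predicted grip corners at top z=.101 and TCP
O=np.array([.494,.055]);e=np.array([-.137,.9906]);n=np.array([.9906,.137])
for x in(-.008,.014):
  for y in (-.292,-.252):
    w=O+n*x+e*y; u=(proj(p,R,t,[*w,.101])-[190,180]+.5)*3.5; cv2.circle(a,tuple(int(v) for v in u),2,(0,255,0),-1)
u=(proj(p,R,t,readout.get_obs()['eef_pos'])-[190,180]+.5)*3.5; cv2.circle(a,tuple(int(v) for v in u),3,(255,0,255),-1)
cv2.imwrite('pics/grip.png',a)
E
```

```text
t: 5.53
eef_pos: [0.5324, -0.2136, 0.1747]
tool_rot: [-0.001, 0.657, 0.754, -0.001]
contact_force: [1.0, -0.4, 0.5]
gripper_width: 1.003
[ 0.53244953 -0.21355699  0.17471828] 1.0034470609670307
```

View pics/grip.png

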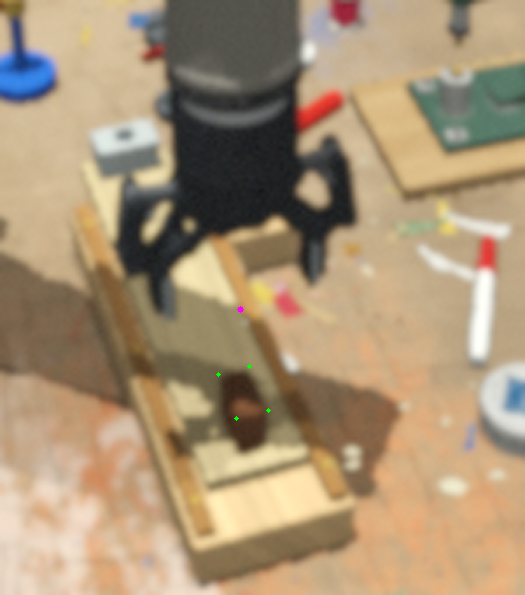

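The predicted corners sit on the block top (crop 218–268, 367–418), so I descend and grip.

```bash
python3 -m handwheel '[[[0,0,35],[0,0,0],-1],[[0,0,70],[0,0,0],-1],[[0,0,95],[0,0,0],-1],[[0,0,108],[0,0,0],-1],[[0,0,108],[0,0,0],-1],[[0,0,108],[0,0,0],0.2],[[0,0,108],[0,0,0],1],[[0,0,108],[0,0,0],1],[[0,0,108],[0,0,0],1],[[0,0,108],[0,0,0],1],[[0,0,108],[0,0,0],1],[[0,0,108],[0,0,0],1]]' 60
```

```text
t: 6.58
eef_pos: [0.5338, -0.2141, 0.0684]
tool_rot: [0.001, 0.657, 0.754, 0.0]
contact_force: [-0.1, 0.9, 6.3]
gripper_width: 0.25
```

```bash
python3 -m handwheel '[[[3,0,0],[0,0,0],1],[[10,0,0],[0,0,0],1],[[20,0,0],[0,0,0],1],[[30,0,0],[0,0,0],1],[[40,0,0],[0,0,0],1],[[50,0,0],[0,0,0],1],[[60,0,0],[0,0,0],1],[[70,0,0],[0,0,0],1],[[80,0,0],[0,0,0],1],[[90,0,0],[0,0,0],1],[[97,0,0],[0,0,0],1],[[100,0,0],[0,0,0],1],[[100,0,0],[0,0,0],1],[[100,0,0],[0,0,0],1]]'; python3 - <<'E'
from h import *
p,R,t=cam('top'); c=p['frame'][180:245,215:320,::-1]; a=cv2.resize(c,None,fx=7,fy=7,interpolation=cv2.INTER_CUBIC)
cv2.imwrite('pics/near.png',a)
p,R,t=cam('side'); c=p['frame'][165:265,200:310,::-1]; cv2.imwrite('pics/nears.png',cv2.resize(c,None,fx=6,fy=6,interpolation=cv2.INTER_CUBIC))
E
```

```text
t: 7.75
eef_pos: [0.5207, -0.1149, 0.0684]
tool_rot: [0.001, 0.657, 0.754, 0.001]
contact_force: [0.1, -1.7, 7.8]
gripper_width: 0.251
```

View pics/near.png

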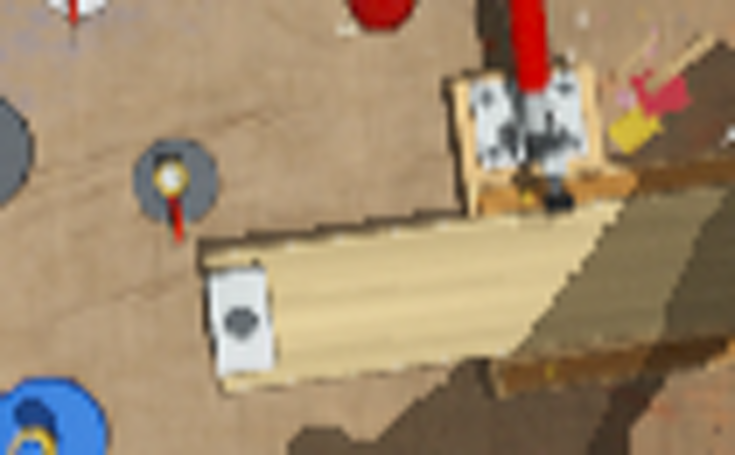

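View pics/nears.png

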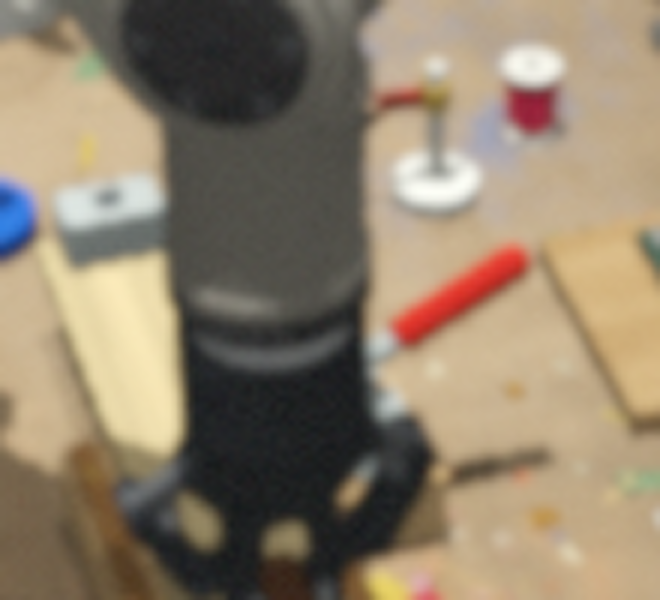

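The pointer tip is at crop (179,240) and the board's front corners at (202,246) and (222,390). It's still a little short, so I work out the gap.

```bash
python3 - <<'E'
from h import *
p,R,t=cam('top'); O=np.array([.494,.055,0]);e=np.array([-.137,.9906,0]);n=np.array([.9906,.137,0])
def s(u,v,z): w=ray(p,R,t,(215+u/7-.43,180+v/7-.43),z)-O; return np.round([w@n*1000,w@e*1000],1)
print('tip',s(179,241,.066),'foot',s(176,181,.008),'post top',s(171,178,.084))
for q in ((202,247,.059),(222,390,.059),(209,272,.089),(219,375,.089)): print(q,s(*q))
# red pointer / block edge subpixel
f=p['frame'].astype(int); 
red=(f[:,:,0]>130)&(f[:,:,1]<80)&(f[:,:,2]<80); v,u=np.nonzero(red[204:218,234:246]); print(list(zip(u+234,v+204)))
k=[s((x+234-215+.43)*7,(y+204-180+.43)*7,.066).tolist() for x,y in zip(u,v)]; print(k)
for row in (217,221,225,229,233): print(row,f[row,238:256].sum(1).tolist())
E
```

```text
tip [ 45. 148.] foot [ 76.8 147.7] post top [ 76.7 147.5]
(202, 247, 0.059) [ 40.6 137. ]
(222, 390, 0.059) [-32.6 135.9]
(209, 272, 0.089) [ 27.8 134.3]
(219, 375, 0.089) [-23.5 135.7]
[(np.int64(239), np.int64(208)), (np.int64(240), np.int64(209)), (np.int64(240), np.int64(210)), (np.int64(240), np.int64(211)), (np.int64(240), np.int64(212)), (np.int64(240), np.int64(213))]
[[66.6, 149.4], [62.7, 146.3], [59.2, 146.8], [55.6, 147.2], [52.1, 147.6], [48.6, 148.1]]
217 [455, 461, 459, 451, 449, 238, 416, 497, 497, 496, 492, 490, 486, 288, 485, 528, 529, 529]
221 [399, 424, 449, 443, 445, 387, 269, 657, 651, 659, 664, 659, 666, 672, 674, 465, 561, 565]
225 [450, 455, 448, 444, 438, 454, 181, 627, 660, 335, 326, 328, 328, 313, 675, 506, 582, 584]
229 [438, 440, 433, 433, 424, 440, 413, 223, 669, 671, 673, 676, 669, 674, 676, 678, 477, 567]
233 [454, 461, 464, 460, 458, 462, 458, 409, 584, 571, 501, 453, 494, 496, 552, 552, 556, 557]
```

```bash
python3 -m handwheel '[[[4,0,0],[0,0,0],1],[[9,0,0],[0,0,0],1],[[12,0,0],[0,0,0],1],[[12,0,0],[0,0,0],1],[[12,0,0],[0,0,0],1],[[12,0,0],[0,0,0],1]]'; python3 - <<'E'
from h import *
p,R,t=cam('top'); c=p['frame'][180:245,215:320,::-1]; a=cv2.resize(c,None,fx=7,fy=7,interpolation=cv2.INTER_CUBIC)
O=np.array([.494,.055,0]);e=np.array([-.137,.9906,0]);n=np.array([.9906,.137,0])
px=lambda x,y,z:tuple(int(k) for k in (proj(p,R,t,O+n*x+e*y+[0,0,z])-[215,180]+.43)*7)
cv2.line(a,px(.036,.1478,.059),px(-.032,.1478,.059),(255,0,255),1); cv2.line(a,px(.027,.1478,.089),px(-.023,.1478,.089),(0,200,0),1)
cv2.imwrite('pics/end.png',a)
print(readout.get_obs()['eef_pos'],readout.get_obs()['contact_force'])
E
```

```text
t: 8.4
eef_pos: [0.5191, -0.1036, 0.0684]
tool_rot: [0.001, 0.657, 0.753, 0.001]
contact_force: [0.1, -3.1, 7.0]
gripper_width: 0.248
[ 0.51907556 -0.10362077  0.06839127] [ 0.04683934 -3.00388842  8.06265071]
```

View pics/end.png

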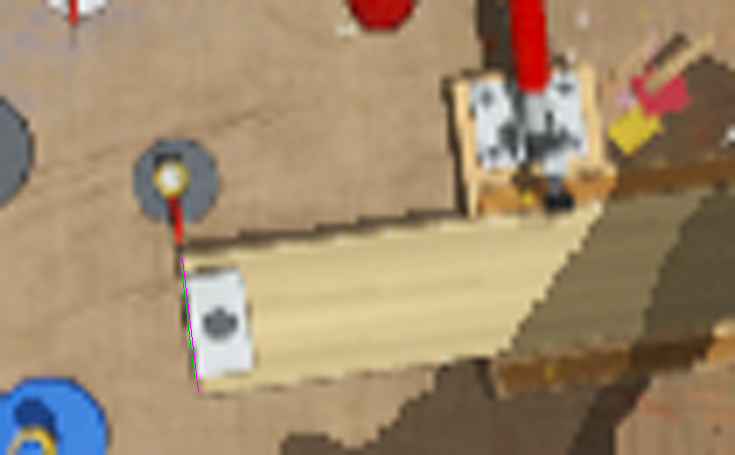

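The board's front edge lies on the mark line from (182,256) to (198,390), and the pointer tip is in line with it. I hold briefly and hand in.

```bash
python3 -m handwheel '[[[0,0,0],[0,0,0],1],[[0,0,0],[0,0,0],1],[[0,0,0],[0,0,0],1],[[0,0,0],[0,0,0],1],[[0,0,0],[0,0,0],1],[[0,0,0],[0,0,0],1]]' && python3 -c "
from station import bot; print(bot.hand_in())"
```

```text
t: 8.95
eef_pos: [0.5191, -0.1036, 0.0684]
tool_rot: [0.001, 0.658, 0.753, 0.001]
contact_force: [-0.2, -2.9, 8.0]
gripper_width: 0.249
the job is handed in; nothing more can be done
None
```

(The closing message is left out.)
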